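# Lock the label roll and zero the label counter

### The job

A new roll of labels has been put on the unwinder but is not locked yet. Turn the black lock collar on top of the roll clockwise until the middle of its lug points straight at the raised bar on the flange (there is no stop at the bar, so do not leave it short of it or past it); then turn the pointer knob of the label counter anticlockwise, fully back against its zero stop. Leave the collar on its mark and the mouse, the hand scanner and the spare roll where they are.

Things in the scene. Friction and masses are not known exactly. Their poses are not given: they have to be found in the camera images.
- unwinder: Fixed label unwinder: grey base 170 x 170 x 22 mm, white label roll lying flat (radius 70 mm), on it an aluminium flange (radius 74 mm, top 90 mm above the bench); steel spindle of radius 12 mm in the middle up to 128 mm; two guide posts (radius 6 mm, top 80 mm) at x = +-76, y = -76 mm. Origin: centre of the underside, on the bench, z up. Stands left or right, turned about z.
- collar (a joint): Angle (rad) of the black lock collar, clockwise from above: 0 = open stop, 1.40 = lug at the raised bar (locked), 1.90 = end of travel. Round, radius 25 mm, 91 to 119 mm above the bench; two finger flats 54 mm apart, 26 mm long, parallel to the lug, up to 117 mm. The lug, 9 to 12 mm wide, reaches 56 mm from the axis, 91 to 104 mm high, white line on top. Stiff (0.15 N m), stays put.
- collar_centre (a point): Point on the collar's axis at the middle of its height, 104 mm above the bench (does not turn with the collar; its axes are those of the unwinder).
- lug_tip (a point): Outer end of the collar's lug, 56 mm from the axis, 97.5 mm above the bench; turns with the collar; its x axis points outward along the lug.
- locked_mark (a point): The locked mark: a raised black bar on the flange, 14 mm long (radially), 7 mm wide, 3 mm tall, its centre 66 mm from the collar's axis along the unwinder's +x axis; point on its top, 93 mm above the bench.
- counter: Fixed label counter: grey case 120 x 110 x 60 mm; on its top a white dial (radius 48 mm, face at 62 mm) with black ticks and the pointer knob in the middle; a small rubber measuring wheel on its -y side, out to 73 mm. Origin: centre of the underside, on the bench, z up. Stands left or right, turned about z.
- knob (a joint): Angle (rad) of the black pointer knob, clockwise from above: 0 = against the zero stop (pointer along the counter's +x), up to 4.2. Disc of radius 22 mm, 8 mm high, with a grip bar 44 mm long (along the pointer), 12 mm wide, 70 to 96 mm above the bench; low pointer nose 6 mm wide out to 36 mm on one side, where the bar's top has a short white line. 0.05 N m, stays put.
- knob_centre (a point): Point on the knob's axis at the middle of the grip bar's height, 83 mm above the bench (does not turn; its axes are those of the counter).
- pointer_tip (a point): Outer end of the knob's pointer nose, 36 mm from the axis, 66.5 mm above the bench; turns with the knob; its x axis points outward along the pointer.
- zero_pin (a point): Top of the zero stop pin, a steel pin of radius 2.5 mm and 9 mm height on the dial, 71 mm above the bench, that the pointer nose comes to rest against.
- mouse: Loose white computer mouse, 104 x 58 x 30 mm, long along its x, lying between the two units; origin at the centre of its underside. To be left alone.
- scanner: Loose grey hand scanner lying on its side, about 106 x 70 x 29 mm, near the far edge; origin under its handle's middle. To be left alone.
- spare_roll: Loose spare roll of white labels lying flat, radius 45 mm, 50 mm tall, near the far edge; origin at the centre of its underside. To be left alone.
Mind the look-alikes: they are no part of the job. What is shaped like the counter but blue or orange is not meant.

How it is judged:
On the way, in this order (a step that is already met when the one before it is completed fails the run):
1. the collar is turned to its locked mark and rests there (value of joint collar between 1.28 and 1.52 rad and velocity of joint collar between -0.05 and 0.05 rad/s), for 0.3 s.
2. then the counter knob is turned back to its zero stop, the collar still on its mark (value of joint knob below 0.08 rad and value of joint collar between 1.28 and 1.52 rad), for 0.2 s.
At the end, for the whole second after the job is handed in: The collar's lug stands at the locked mark (joint 1.40 +- 0.12 rad), the counter knob is at its zero stop (joint under 0.08 rad), and the mouse, scanner and spare roll are within 30 mm of where they were (all of step 2 and distance of each of mouse, scanner, spare_roll from where it was at the start of the episode below 0.03 m); the robot touches nothing.
It fails at once if the mouse is moved by more than 30 mm (distance of mouse from where it was at the start of the episode above 0.03 m).
It fails at once if the hand scanner is moved by more than 30 mm (distance of scanner from where it was at the start of the episode above 0.03 m).
It fails at once if the spare roll is moved by more than 30 mm (distance of spare_roll from where it was at the start of the episode above 0.03 m).
It also fails if it takes over 67 s, if anything falls off the work surface, if the arm or the gripper's body presses on something with over 40 N, if the wrist force passes 120 N, or if a joint passes its speed limit or range.

### The arm

A 6-joint arm with a two-finger parallel gripper is mounted at the origin on the work surface. World frame = base frame: x ahead of the robot, y to its left, z up, the work surface at z = 0. Lengths are in m, angles in rad, forces in N, time in s.
With the tool pointing down it reaches from about 0.325 to 0.775 m from the base axis. Payload 9.3 kg.
Tool frame: the origin (TCP) lies on the front face of the gripper's body, between the roots of the fingers; the fingertips stand 73 mm ahead of it and the grasp point (between the pads) lies 54 mm ahead of it (ctrl.tcp_to_grasp is the distance from the TCP to the grasp point, in m); z points along the fingers, y is the line along which they close (so a half turn about z gives the same grasp; the last joint's range is limited). The gripper opens to 85 mm and grips with 20 to 120 N. Pads are 22 mm wide; open, the fingers measure 114 mm over their backs; the gripper's body (76 mm by 85 mm) begins 54 mm behind the grasp point. The pads swing forward as they close: fully open they stand 13 mm farther back than shut.
Start: joints at [-1.501, 0.259, 0.021, 1.334, 0, 1.418], TCP at [0.122, -0.536, 0.304] pointing down, gripper open.
Joint ranges: [-3.04, 3.04], [-0.91, 1.82], [-1.04, 1.36], [-1.92, 1.95], [-1.52, 1.45], [-3.14, 3.14]. Speed limits (rad/s): [2.22, 2.22, 2.79, 3.14, 3.14, 3.14].

### API

Orientations are given as a unit quaternion [w, x, y, z].
In Python, from station import ctrl gives the robot as it stands.
- The arm moves only by the tool apply_moves, never from a script. Its argument "series" is a list of rows, each a list of 7 numbers: the turn, a rotation vector about the world's x, y, z in rad, then the shift along the world's x, y, z in cm, then the finger opening in cm, from 0 to 8.54. A call has 1 to 20 rows; each row is the pose to reach, as a shift and turn from the pose commanded when the call began; what a row does not reach only later rows make up. A row lasts 1/12 s, in which the tool goes at most 41.7 mm and 7.16 degrees, less where a joint would pass 70% of its speed; a pose out of reach is approached as far as the arm can. A call with a gripper value outside its range is refused whole. The fingers move at their own pace and stop on an object; "force" is the grip in N (left out, the last holds). Time passes only in rows, so rows that repeat a pose let the fingers close. It gives the time, the measured TCP pose, the force, the opening and the grip force at its end, in the units of the state.
- ctrl.sense(): the state, without advancing time (a new reading comes with each control period).
- ctrl.read_camera(name): name is "side" or "top"; returns a dict with "color" (400x640x3 uint8, red, green, blue), "K" (3x3 intrinsics, pixels), "distortion" ([k1, k2, p1, p2, k3] as OpenCV has them; the pictures are not rectified), "T" (4x4, takes a point from camera to world coordinates). Camera axes: x right, y up, looking along -z (the intrinsics and any distortion apply to the point x, -y, -z); pixel columns grow to the right and rows downward; lengths in m; the calibration is good to about 2 mm. A picture is of the moment at which its call begins. There is no depth.
- ctrl.job_done(): hands the job in; it is judged then, once.
The state is a dict: "time": time; "joints": joint angles; "qd": joint speeds; "effort": joint torques, N m; "tool_pos": TCP position; "orientation": TCP orientation; "wrist_force": force on the tool from outside, world axes, zero at the start; "torque": the same for the moment, N m; "width": opening from 0.0 (shut) to 1.0 (fully open); "gripper_force": force on a finger pad.
Only numpy, scipy, OpenCV 4.12 (cv2) and the standard library are available. Lean on these libraries where they do the work, as an engineer would, in place of code of your own. Each camera call takes 0.05 s, during which the arm holds its last target. There are 200 camera calls.

## Working session

There is one attempt and no reset: what is moved stays moved. The work goes in short steps, Python scripts to look and compute and a tool call to move; the robot and the scene stay as the last step left them, time stands still between calls to the robot, and variables do not carry over. Pictures are saved under pics/ and viewed, at most 10 in all, crops included, and the job is handed in when it is done.

Besides the shell and the picture viewer there is one more tool, called after ">>>" as a command line: name --pt "numbers of a row" for each row, then --argument value for the rest. apply_moves: Moves the arm, as the interface text tells. Its arguments: {"type":"object","properties":{"series":{"type":"array","items":{"type":"array","items":{"type":"number"}}},"force":{"type":"number"}},"required":["series"]}

```bash
mkdir -p pics
cat > h.py <<'E'
import numpy as np, cv2, sys
from station import ctrl
def save(n,f):
    c=ctrl.read_camera(n); np.savez(f'pics/{f}.npz',**c); cv2.imwrite(f'pics/{f}.png',c['color'][:,:,::-1]); return c
def load(f): return dict(np.load(f'pics/{f}.npz'))
def ray(c,uv):
    p=cv2.undistortPoints(np.array([[uv]],float),c['K'],c['distortion'])[0,0]
    d=c['T'][:3,:3]@np.array([p[0],-p[1],-1.]); return c['T'][:3,3],d
def onz(c,uv,z):
    o,d=ray(c,uv); return o+d*(z-o[2])/d[2]
def proj(c,P):
    q=(np.atleast_2d(P)-c['T'][:3,3])@c['T'][:3,:3]; q=q*[1,-1,-1]
    return cv2.projectPoints(q,np.zeros(3),np.zeros(3),c['K'],c['distortion'])[0][:,0]
E
python3 - <<'E'
from h import *
for n in('top','side'):
    c=save(n,n+'0'); print(c['T'].round(3),c['K'].round(1))
print(ctrl.sense())
E
```

```text
[[ 0.005  0.982 -0.188  0.373]
 [-1.     0.008  0.018 -0.05 ]
 [ 0.019  0.188  0.982  1.012]
 [ 0.     0.     0.     1.   ]] [[367.7   0.  311.2]
 [  0.  367.7 199.7]
 [  0.    0.    1. ]]
[[-0.86   0.245 -0.448  0.166]
 [-0.51  -0.397  0.763  0.597]
 [ 0.009  0.885  0.466  0.508]
 [ 0.     0.     0.     1.   ]] [[416.9   0.  326.1]
 [  0.  416.9 198.6]
 [  0.    0.    1. ]]
{'time': 0.1, 'joints': array([-1.50056964e+00,  2.59127218e-01,  2.08551642e-02,  1.33369963e+00,
        2.44473920e-05,  1.41819552e+00]), 'qd': array([ 5.30640631e-04, -2.11272745e-06,  1.68184511e-03, -7.11164485e-04,
        4.40994262e-05,  8.24331986e-04]), 'effort': array([ 5.63260139e-03, -5.56687796e+01,  3.45072627e+01,  1.15702639e-02,
       -1.66845739e-04,  5.50578548e-06]), 'tool_pos': array([ 0.12153252, -0.5362416 ,  0.30333818]), 'orientation': array([-5.86676779e-04,  9.93799735e-01,  1.11183364e-01,  3.64112336e-05]), 'wrist_force': array([-0.48294468, -1.21633615,  0.65524148]), 'torque': array([0.00842204, 0.01139173, 0.01570953]), 'gripper_force': 0.0, 'width': 1.0000121274206006}
```

View pics/top0.png

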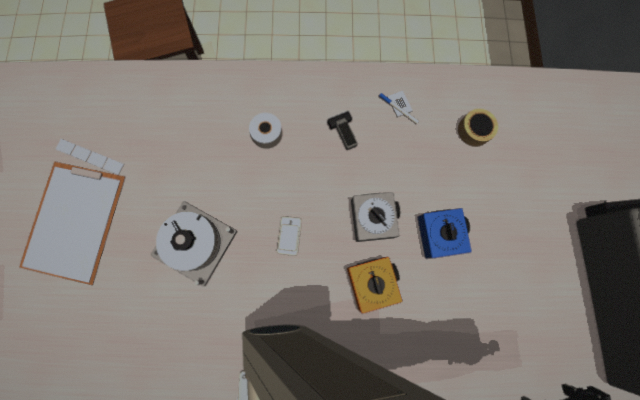

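View pics/side0.png

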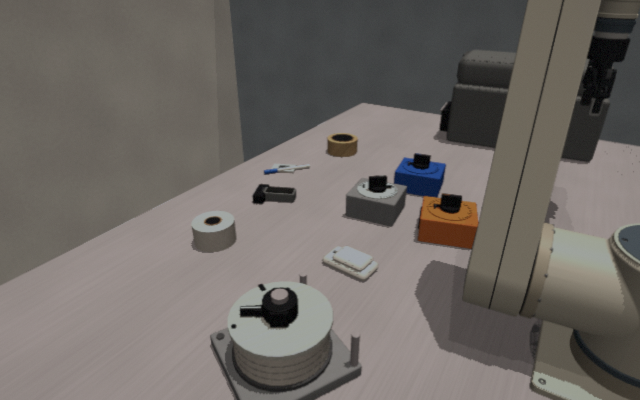

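Top view: the unwinder is at about (183,240) with its lug pointing up-left. The grey counter is at (377,216), the mouse at (289,235), and the look-alikes are blue (446,232) and orange (375,285). The side view agrees. Next I'll zoom in on the two units.

Run:
```python
from h import *
c=load('top0');s=load('side0')
def crop(c,x,y,w,h,W,H):return cv2.resize(c['color'][y:y+h,x:x+w,::-1],(W,H),interpolation=cv2.INTER_CUBIC)
a=crop(c,143,195,100,100,400,400)  # x4
b=crop(c,345,184,60,60,400,400)
cv2.imwrite('pics/z0.png',np.hstack([a,b]))
```

```text
(no output)
```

View pics/z0.png

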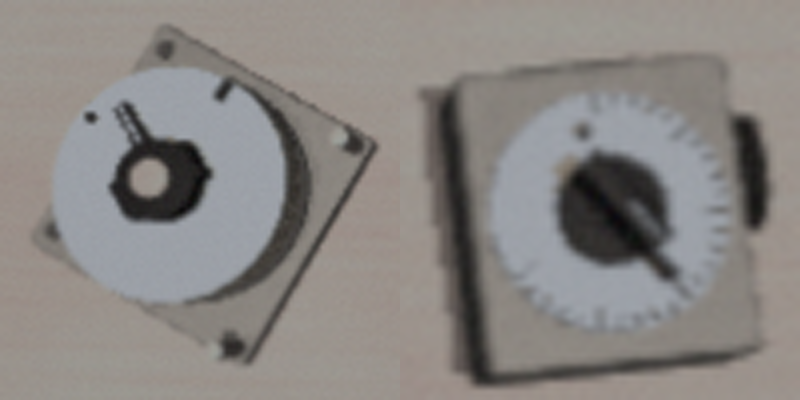

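The left crop shows the lug tip at about px (173.5,221) and the raised bar at (199,217), clockwise of the lug. The right crop shows the knob nose at about (386,225) and the zero pin at (372,203.5). Now I'll work these out in world coordinates.

```bash
cat > m.py <<'E'
from h import *
def circ(P):
    A=np.c_[2*P[:,:2],np.ones(len(P))]; x=np.linalg.lstsq(A,(P[:,:2]**2).sum(1),rcond=None)[0]
    return x[:2],np.sqrt(x[2]+x[:2]@x[:2])
def disc(c,seed,z,rad,lo=150):
    """fit circle of white disc near pixel seed; hull of light low-sat blob"""
    hsv=cv2.cvtColor(c['color'],cv2.COLOR_RGB2HSV); col=c['color'].astype(int)
    m=((col[:,:,2]-col[:,:,0]>-2)&(hsv[:,:,2]>lo)).astype(np.uint8)
    k=np.zeros_like(m); cv2.circle(k,tuple(seed),rad,1,-1); m&=k
    cs=max(cv2.findContours(m,cv2.RETR_EXTERNAL,cv2.CHAIN_APPROX_NONE)[0],key=cv2.contourArea)
    hp=cv2.convexHull(cs)[:,0].astype(float)
    P=np.array([onz(c,p,z) for p in hp]); return circ(P)
if __name__=='__main__':
    c=load('top0'); s=load('side0')
    print('flange top',disc(c,(183,240),.09,36)); print('dial top',disc(c,(377,216),.062,22))
    print('flange side',disc(s,(280,315),.09,62)); print('dial side',disc(s,(378,188),.062,25))
    for n,p,z in [('spindle',(180,239.2),.128),('bar',(199,217),.093),('lugtip',(173.3,221.3),.104),('dot',(165.8,224.5),.09),
        ('nose',(385.8,224.8),.0665),('pin',(372.3,203.5),.071)]: print(n,onz(c,p,z).round(4))
    for n,p,z in [('spindle',(280,296),.128),('lugtip',(241,311),.104),('bar',(263,288),.093)]: print('side',n,onz(s,p,z).round(4))
E
python3 m.py
python3 - <<'E'
from h import *
s=load('side0')['color'][:,:,::-1]
a=cv2.resize(s[270:360,215:345],(520,360),interpolation=cv2.INTER_CUBIC)
b=cv2.resize(s[165:225,340:410],(280,240),interpolation=cv2.INTER_CUBIC); b=cv2.copyMakeBorder(b,0,120,0,0,0)
cv2.imwrite('pics/z1.png',np.hstack([a,b]))
E
```

```text
flange top (array([0.44372428, 0.24989169]), np.float64(0.07255680365167859))
dial top (array([ 0.51522647, -0.2376971 ]), np.float64(0.04586436868084045))
flange side (array([0.43186368, 0.26457209]), np.float64(0.056766563569091134))
dial side (array([ 0.51788579, -0.23760933]), np.float64(0.0432298470778426))
spindle [0.4429 0.2485 0.128 ]
bar [0.502  0.2159 0.093 ]
lugtip [0.4891 0.2765 0.104 ]
dot [0.4826 0.3    0.09  ]
nose [ 0.489  -0.2616  0.0665]
pin [ 0.5442 -0.2268  0.071 ]
side spindle [0.4396 0.2514 0.128 ]
side lugtip [0.4844 0.2822 0.104 ]
side bar [0.4975 0.2183 0.093 ]
```

View pics/z1.png

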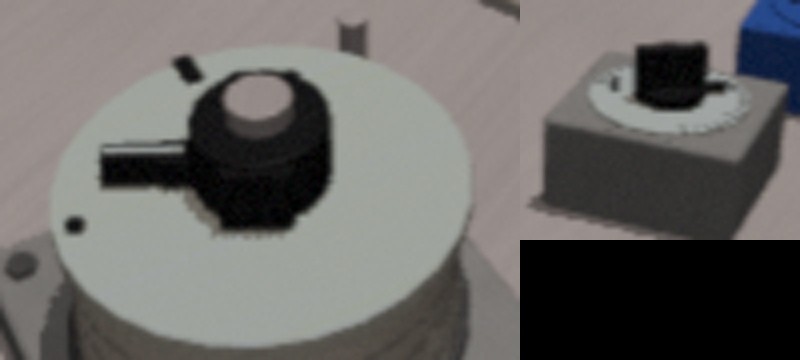

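The side close-up confirms it: lug tip white line at about px (240,308) to (261,306), bar at (262,287), spindle top at (279.5,294). Now I'll refine the lug direction.

Run:
```python
from h import *
c=load('top0');s=load('side0')
def f(n,c,ctr,tip,tip2,bar):
    o=onz(c,ctr,.128);t=onz(c,tip,.104);u=onz(c,tip2,.104);b=onz(c,bar,.093)
    a=lambda v:np.degrees(np.arctan2(v[1],v[0])).round(1)
    print(n,o.round(4),'lug',a(t-o),'line',a(t-u),np.linalg.norm((t-o)[:2]).round(4),'bar',a(b-o),np.linalg.norm((b-o)[:2]).round(4))
f('top',c,(180,239.2),(173.5,221.3),(178.2,229.5),(199,217))
f('side',s,(279.5,294.3),(240.3,308),(261.3,305.8),(262.2,287.3))
```

```text
top [0.4429 0.2485 0.128 ] lug 30.7 line 33.0 0.0537 bar -28.8 0.0675
side [0.4423 0.249  0.128 ] lug 31.9 line 40.1 0.0553 bar -28.6 0.0653
```

>>> apply_moves --pt "0 0 1.92 37.8 43.6 0 8.54" --pt "0 0 1.92 37.8 43.6 0 8.54" --pt "0 0 1.92 37.8 43.6 0 8.54" --pt "0 0 1.92 37.8 43.6 0 8.54" --pt "0 0 1.92 37.8 43.6 0 8.54" --pt "0 0 1.92 37.8 43.6 0 8.54" --pt "0 0 1.92 37.8 43.6 0 8.54" --pt "0 0 1.92 37.8 43.6 0 8.54" --pt "0 0 1.92 37.8 43.6 0 8.54" --pt "0 0 1.92 37.8 43.6 0 8.54" --pt "0 0 1.92 37.8 43.6 0 8.54" --pt "0 0 1.92 37.8 43.6 0 8.54" --pt "0 0 1.92 37.8 43.6 0 8.54" --pt "0 0 1.92 37.8 43.6 0 8.54" --pt "0 0 1.92 37.8 43.6 0 8.54" --pt "0 0 1.92 37.8 43.6 0 8.54" --pt "0 0 1.92 37.8 43.6 0 8.54" --pt "0 0 1.92 37.8 43.6 0 8.54"

```text
time: 1.6
tool_pos: [0.4995, -0.1003, 0.3036]
orientation: [-0.0, 0.48, 0.877, -0.0]
wrist_force: [-0.8, 0.2, -0.3]
width: 0.999
gripper_force: 0.0
```

>>> apply_moves --pt "0 0 1.55 -5.7 34.9 0 8.54" --pt "0 0 1.55 -5.7 34.9 0 8.54" --pt "0 0 1.55 -5.7 34.9 0 8.54" --pt "0 0 1.55 -5.7 34.9 0 8.54" --pt "0 0 1.55 -5.7 34.9 0 8.54" --pt "0 0 1.55 -5.7 34.9 0 8.54" --pt "0 0 1.55 -5.7 34.9 0 8.54" --pt "0 0 1.55 -5.7 34.9 0 8.54" --pt "0 0 1.55 -5.7 34.9 0 8.54" --pt "0 0 1.55 -5.7 34.9 0 8.54" --pt "0 0 1.55 -5.7 34.9 0 8.54" --pt "0 0 1.55 -5.7 34.9 0 8.54" --pt "0 0 1.55 -5.7 34.9 0 8.54" --pt "0 0 1.55 -5.7 34.9 0 8.54" --pt "0 0 1.55 -5.7 34.9 -5 8.54" --pt "0 0 1.55 -5.7 34.9 -7 8.54" --pt "0 0 1.55 -5.7 34.9 -7 8.54"

```text
time: 3.02
tool_pos: [0.4407, 0.2473, 0.2293]
orientation: [-0.004, -0.27, 0.963, -0.0]
wrist_force: [-0.8, 0.1, -0.4]
width: 1.0
gripper_force: 0.0
```

Run:
```python
from h import *
s=save('side','side1')['color'][:,:,::-1]; print(ctrl.sense()['joints'].round(3))
cv2.imwrite('pics/z2.png',cv2.resize(s[180:390,180:400],(660,600),interpolation=cv2.INTER_AREA))
```

```text
[ 0.345  0.22  -0.217  1.138  0.    -0.202]
```

View pics/z2.png

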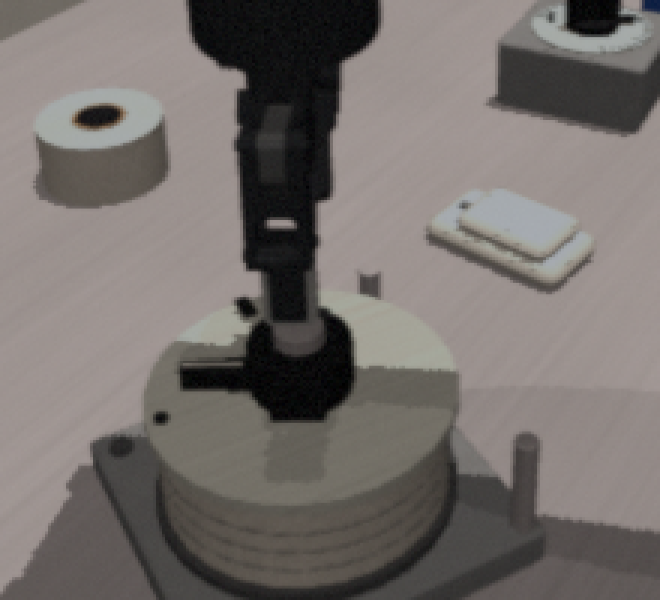

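The picture shows the open gripper over the collar. One finger is on each side, lined up with the lug, and nothing is touching. Descending.

>>> apply_moves --pt "0 0 0 0 0 -2 8.54" --pt "0 0 0 0 0 -4 8.54" --pt "0 0 0 0 0 -5.5 8.54" --pt "0 0 0 0 0 -6.6 8.54" --pt "0 0 0 0 0 -6.6 8.54" --pt "0 0 0 0 0 -6.6 8.54"

```text
time: 3.57
tool_pos: [0.4433, 0.2486, 0.1694]
orientation: [0.001, -0.271, 0.962, 0.0]
wrist_force: [-0.5, 0.5, 0.4]
width: 1.003
gripper_force: 0.0
```

>>> apply_moves --pt "0 0 0 0 0 0 5" --pt "0 0 0 0 0 0 5" --pt "0 0 0 0 0 0 5" --pt "0 0 0 0 0 0 5" --pt "0 0 0 0 0 0 5" --pt "0 0 0 0 0 0 5" --force 50

```text
time: 4.07
tool_pos: [0.443, 0.2487, 0.1694]
orientation: [0.001, -0.272, 0.962, -0.0]
wrist_force: [-2.2, -1.8, 8.5]
width: 0.621
gripper_force: 51.2
```

>>> apply_moves --pt "0 0 -0.07 0 0 0 5" --pt "0 0 -0.14 0 0 0 5" --pt "0 0 -0.21 0 0 0 5" --pt "0 0 -0.28 0 0 0 5" --pt "0 0 -0.35 0 0 0 5" --pt "0 0 -0.42 0 0 0 5" --pt "0 0 -0.49 0 0 0 5" --pt "0 0 -0.56 0 0 0 5" --pt "0 0 -0.63 0 0 0 5" --pt "0 0 -0.7 0 0 0 5" --pt "0 0 -0.77 0 0 0 5" --pt "0 0 -0.84 0 0 0 5" --pt "0 0 -0.91 0 0 0 5" --pt "0 0 -0.97 0 0 0 5" --pt "0 0 -1.02 0 0 0 5" --pt "0 0 -1.05 0 0 0 5" --pt "0 0 -1.05 0 0 0 5" --pt "0 0 -1.05 0 0 0 5" --pt "0 0 -1.05 0 0 0 5"

```text
time: 5.65
tool_pos: [0.443, 0.2488, 0.1694]
orientation: [0.001, 0.247, 0.969, 0.001]
wrist_force: [-1.5, -1.4, 9.0]
width: 0.618
gripper_force: 51.2
```

Run:
```python
from h import *
s=save('side','side2')['color'][:,:,::-1]; q=ctrl.sense(); print(q['joints'].round(3),q['wrist_force'],q['torque'])
cv2.imwrite('pics/z3.png',cv2.resize(s[255:375,205:355],(750,600),interpolation=cv2.INTER_CUBIC))
```

```text
[ 0.346  0.266 -0.327  0.975 -0.     0.846] [-1.3157591  -0.99468124  9.33355305] [-0.26653709  0.4188134  -0.13689612]
```

View pics/z3.png

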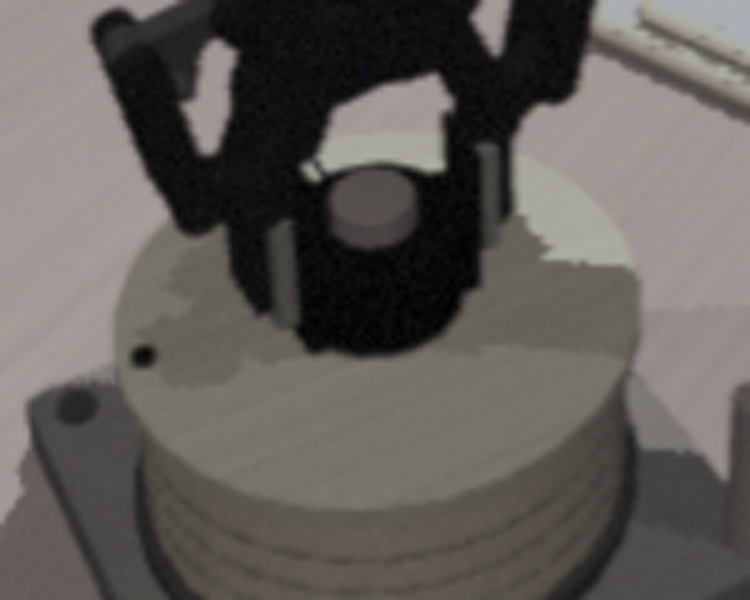

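The fingers sit on the flats with the lug turned towards the bar. Yaw is 151.4°, which puts the lug at −28.6°. I'll release, rise and check.

>>> apply_moves --pt "0 0 0 0 0 0 5" --pt "0 0 0 0 0 0 8.54" --pt "0 0 0 0 0 0 8.54" --pt "0 0 0 0 0 0 8.54" --pt "0 0 0 0 0 0 8.54" --pt "0 0 0 0 0 0 8.54" --pt "0 0 0 0 0 3 8.54" --pt "0 0 0 0 0 7 8.54" --pt "0 0 0 0 0 10 8.54" --pt "0 0 0 0 0 13.5 8.54" --pt "0 0 0 0 0 13.5 8.54" --pt "0 0 0 6 -8 13.5 8.54" --pt "0 0 0 6 -35 13.5 8.54" --pt "0 0 0 6 -35 13.5 8.54" --pt "0 0 0 6 -35 13.5 8.54" --pt "0 0 0 6 -35 13.5 8.54" --pt "0 0 0 6 -35 13.5 8.54" --pt "0 0 0 6 -35 13.5 8.54" --pt "0 0 0 6 -35 13.5 8.54" --pt "0 0 0 6 -35 13.5 8.54"

```text
time: 7.37
tool_pos: [0.5025, -0.1048, 0.3026]
orientation: [0.0, 0.248, 0.969, -0.0]
wrist_force: [0.6, 0.7, 0.0]
width: 0.999
gripper_force: 0.0
```

Run:
```python
from h import *
s=save('side','side3')['color'][:,:,::-1]; t=save('top','top3')['color'][:,:,::-1]
a=cv2.resize(s[270:330,220:320],(500,300),interpolation=cv2.INTER_CUBIC)
b=cv2.resize(t[205:265,150:210],(300,300),interpolation=cv2.INTER_CUBIC)
cv2.imwrite('pics/z4.png',np.hstack([a,b]))
```

```text
(no output)
```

View pics/z4.png

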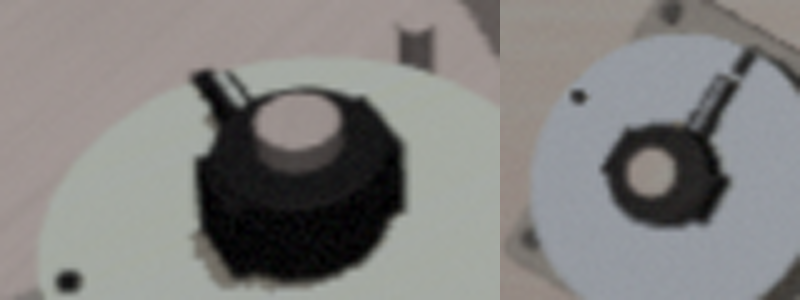

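Both views show the lug in line with the bar (top px: bar (199.4,217.4), lug tip (195.3,221)). Numeric check:

Run:
```python
from h import *
t=load('top3');s=load('side3')
o=np.array([.443,.2488,0]); a=lambda v:np.degrees(np.arctan2(v[1],v[0])).round(1)
for d in (-31,-28.7,-26):
    u=np.array([np.cos(np.radians(d)),np.sin(np.radians(d)),0])
    for c,(x,y,k,ox) in((s,(220,270,5,0)),(t,(150,205,5,500))):
        P=np.array([o+u*.03+[0,0,.104],o+u*.056+[0,0,.104],o+u*.066+[0,0,.093]])
        print(d,((proj(c,P)-[x,y])*k+[ox,0]).round(0).tolist())
print(a(onz(t,(195.2,221.2),.104)-o),a(onz(t,(199.4,217.4),.093)-o))
```

```text
-31 [[259.0, 123.0], [227.0, 72.0], [217.0, 81.0]]
-31 [[700.0, 123.0], [729.0, 79.0], [747.0, 65.0]]
-28.7 [[255.0, 125.0], [220.0, 74.0], [209.0, 84.0]]
-28.7 [[698.0, 122.0], [726.0, 77.0], [743.0, 62.0]]
-26 [[251.0, 126.0], [211.0, 77.0], [199.0, 87.0]]
-26 [[695.0, 121.0], [721.0, 74.0], [737.0, 59.0]]
-30.1 -30.3
```

The collar is on its mark: lug −30.1°, bar −30.3°. Next, the counter knob: tool yaw 42° at (0.516,−0.238).

>>> apply_moves --pt "0 0 -1.9 1.4 -13.7 0 5" --pt "0 0 -1.9 1.4 -13.7 0 5" --pt "0 0 -1.9 1.4 -13.7 0 5" --pt "0 0 -1.9 1.4 -13.7 0 5" --pt "0 0 -1.9 1.4 -13.7 0 5" --pt "0 0 -1.9 1.4 -13.7 0 5" --pt "0 0 -1.9 1.4 -13.7 0 5" --pt "0 0 -1.9 1.4 -13.7 0 5" --pt "0 0 -1.9 1.4 -13.7 0 5" --pt "0 0 -1.9 1.4 -13.7 0 5" --pt "0 0 -1.9 1.4 -13.7 0 5" --pt "0 0 -1.9 1.4 -13.7 0 5" --pt "0 0 -1.9 1.4 -13.7 0 5" --pt "0 0 -1.9 1.4 -13.7 0 5" --pt "0 0 -1.9 1.4 -13.7 0 5" --pt "0 0 -1.9 1.4 -13.7 -4 5" --pt "0 0 -1.9 1.4 -13.7 -8 5" --pt "0 0 -1.9 1.4 -13.7 -10 5" --pt "0 0 -1.9 1.4 -13.7 -10 5" --pt "0 0 -1.9 1.4 -13.7 -10 5"

```text
time: 9.13
tool_pos: [0.5164, -0.2377, 0.2025]
orientation: [-0.001, 0.932, 0.363, -0.001]
wrist_force: [-0.3, -0.5, 1.2]
width: 0.588
gripper_force: 0.0
```

Run:
```python
from h import *
s=save('side','side4')['color'][:,:,::-1]; t=save('top','top4')['color'][:,:,::-1]
print(ctrl.sense()['tool_pos'],ctrl.sense()['joints'].round(2))
a=cv2.resize(s[120:220,330:430],(400,400),interpolation=cv2.INTER_CUBIC)
b=cv2.resize(t[165:265,325:425],(400,400),interpolation=cv2.INTER_CUBIC)
cv2.imwrite('pics/z5.png',np.hstack([a,b]))
```

```text
[ 0.51729236 -0.23847174  0.20462539] [-0.58  0.34 -0.13  1.11  0.    1.82]
```

View pics/z5.png

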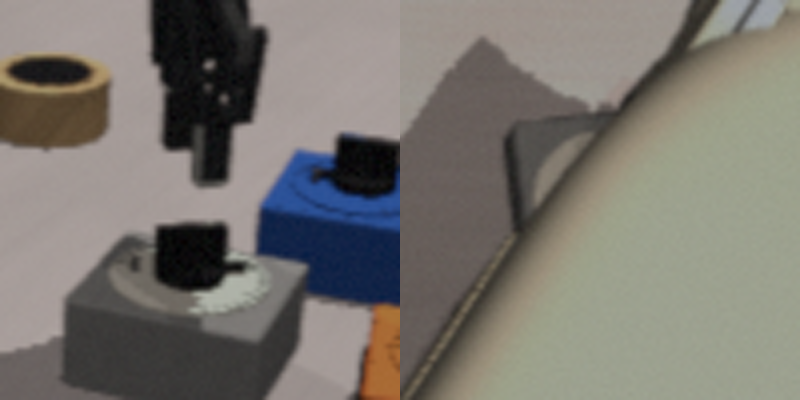

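The side picture shows the fingers straight above the counter knob (crop (210,180) over (192,255)). The top view is hidden by the arm. Descend and grip.

>>> apply_moves --pt "0 0 0 0 0 -2 5" --pt "0 0 0 0 0 -4 5" --pt "0 0 0 0 0 -5.6 5" --pt "0 0 0 0 0 -5.6 5" --pt "0 0 0 0 0 -5.6 5" --pt "0 0 0 0 0 -5.6 0.8" --pt "0 0 0 0 0 -5.6 0.8" --pt "0 0 0 0 0 -5.6 0.8" --pt "0 0 0 0 0 -5.6 0.8" --pt "0 0 0 0 0 -5.6 0.8" --pt "0 0 0 0 0 -5.6 0.8" --pt "0 0 0 0 0 -5.6 0.8" --force 30

```text
time: 10.23
tool_pos: [0.5155, -0.2371, 0.1483]
orientation: [-0.001, 0.932, 0.363, -0.0]
wrist_force: [-8.1, 7.6, 11.6]
width: 0.135
gripper_force: 32.8
```

>>> apply_moves --pt "0 0 0 -0.1 0.1 0 0.8" --pt "0 0 0.12 -0.1 0.1 0 0.8" --pt "0 0 0.24 -0.1 0.1 0 0.8" --pt "0 0 0.36 -0.1 0.1 0 0.8" --pt "0 0 0.48 -0.1 0.1 0 0.8" --pt "0 0 0.6 -0.1 0.1 0 0.8" --pt "0 0 0.72 -0.1 0.1 0 0.8" --pt "0 0 0.84 -0.1 0.1 0 0.8" --pt "0 0 0.96 -0.1 0.1 0 0.8" --pt "0 0 1.08 -0.1 0.1 0 0.8" --pt "0 0 1.2 -0.1 0.1 0 0.8" --pt "0 0 1.2 -0.1 0.1 0 0.8"

```text
time: 11.23
tool_pos: [0.5143, -0.2366, 0.1483]
orientation: [-0.001, 0.561, 0.828, -0.0]
wrist_force: [-9.9, 4.8, 12.2]
width: 0.133
gripper_force: 32.7
```

Run:
```python
from h import *
q=ctrl.sense();print(q['joints'].round(3),q['wrist_force'],q['torque'])
```

```text
[-0.579  0.375 -0.221  0.976 -0.     0.612] [-9.87191664  4.78369675 12.24175027] [1.11411898 1.9144279  0.04781753]
```

>>> apply_moves --pt "0 0 0.12 -0.1 0 0 0.8" --pt "0 0 0.24 -0.1 0 0 0.8" --pt "0 0 0.36 -0.1 0 0 0.8" --pt "0 0 0.48 -0.1 0 0 0.8" --pt "0 0 0.6 -0.1 0 0 0.8" --pt "0 0 0.72 -0.1 0 0 0.8" --pt "0 0 0.84 -0.1 0 0 0.8" --pt "0 0 0.96 -0.1 0 0 0.8" --pt "0 0 1.08 -0.1 0 0 0.8" --pt "0 0 1.15 -0.1 0 0 0.8" --pt "0 0 1.2 -0.1 0 0 0.8" --pt "0 0 1.2 -0.1 0 0 0.8"

```text
time: 12.23
tool_pos: [0.5135, -0.2374, 0.1483]
orientation: [-0.001, -0.002, 1.0, -0.0]
wrist_force: [-7.7, 0.8, 10.2]
width: 0.131
gripper_force: 32.5
```

Run:
```python
from h import *
q=ctrl.sense();print(q['joints'].round(3),q['wrist_force'],q['torque'])
```

```text
[-0.581  0.374 -0.223  0.975 -0.002 -0.585] [-7.72178562  0.78813926 10.18787254] [0.23791265 1.85107853 0.0616205 ]
```

Pointer at about 0° and not on the stop yet. I'll press on in small steps.

>>> apply_moves --pt "0 0 0.04 0 0 0 0.8" --pt "0 0 0.08 0 0 0 0.8" --pt "0 0 0.12 0 0 0 0.8" --pt "0 0 0.16 0 0 0 0.8" --pt "0 0 0.16 0 0 0 0.8" --pt "0 0 0.16 0 0 0 0.8"

```text
time: 12.73
tool_pos: [0.5135, -0.2376, 0.1483]
orientation: [-0.001, -0.08, 0.997, -0.0]
wrist_force: [-8.8, 0.6, 9.8]
width: 0.133
gripper_force: 41.8
```

Run:
```python
from h import *
q=ctrl.sense();print(q['joints'].round(3),q['wrist_force'],q['torque'])
```

```text
[-0.581  0.374 -0.223  0.974 -0.002 -0.741] [-8.78090181  0.55038709  9.82264724] [ 0.22493895  1.90661797 -0.87637939]
```

The z torque has jumped to −0.88 N m, so the nose is on the stop. Release, rise and look.

>>> apply_moves --pt "0 0 -0.04 0 0 0 5" --pt "0 0 -0.04 0 0 0 5" --pt "0 0 -0.04 0 0 0 5" --pt "0 0 -0.04 0 0 0 5" --pt "0 0 -0.04 0 0 0 5" --pt "0 0 -0.04 0 0 3 5" --pt "0 0 -0.04 0 0 6 5" --pt "0 0 -0.04 0 0 10 5" --pt "0 0 -0.04 0 0 14 5" --pt "0 0 -0.04 0 0 16 5" --pt "0 0 -0.04 -13 14 16 5" --pt "0 0 -0.04 -13 14 16 5" --pt "0 0 -0.04 -13 14 16 5" --pt "0 0 -0.04 -13 14 16 5" --pt "0 0 -0.04 -13 14 16 5" --pt "0 0 -0.04 -13 14 16 5" --pt "0 0 -0.04 -13 14 16 5" --pt "0 0 -0.04 -13 14 16 5"

```text
time: 14.23
tool_pos: [0.385, -0.0977, 0.3072]
orientation: [0.001, -0.061, 0.998, -0.0]
wrist_force: [-0.2, -0.9, 0.5]
width: 0.588
gripper_force: 0.0
```

Run:
```python
from h import *
s=save('side','side5')['color'][:,:,::-1]; t=save('top','top5')['color'][:,:,::-1]
print(ctrl.sense()['wrist_force'])
a=cv2.resize(t[184:244,345:405],(300,300),interpolation=cv2.INTER_CUBIC)
b=cv2.resize(t[195:275,150:250],(375,300),interpolation=cv2.INTER_CUBIC)
d=cv2.resize(s[150:360,200:440],(675,300))[:,:675]
d=cv2.resize(s[150:360,200:440],(343,300))
e=cv2.resize(s[165:225,340:410],(332,300),interpolation=cv2.INTER_CUBIC)
cv2.imwrite('pics/z6.png',np.vstack([np.hstack([a,b]),np.hstack([d,e])]))
```

```text
[0.1717207  0.02922351 0.13227223]
```

View pics/z6.png

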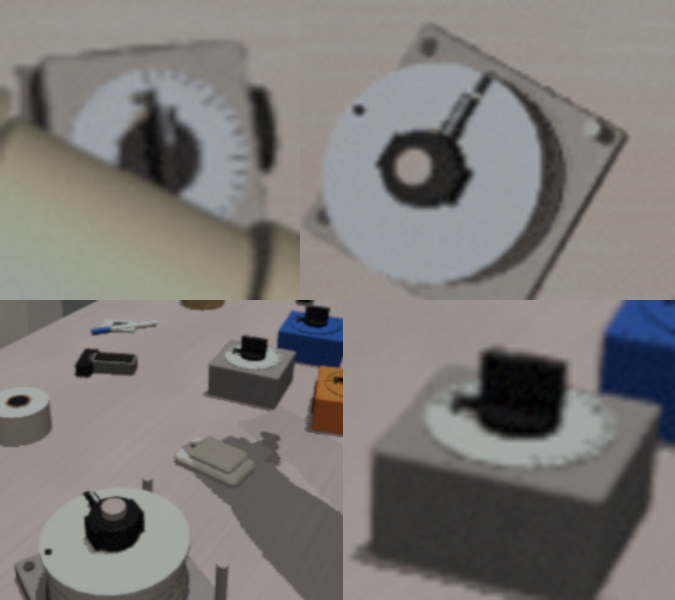

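The nose is against the zero pin (upper-left crop, about (150,97)), the lug still points at the bar, and the loose things haven't moved. The arm is clear, so I'm handing in.

```bash
python3 -c "
from station import ctrl
print(ctrl.job_done())"
```

```text
the job is handed in; nothing more can be done
None
```

Job handed in at about 14 s, with no verdict returned: the collar's lug is on its bar (within about 1° in the pictures), the counter knob is back against its zero stop, and the mouse, scanner and spare roll look unmoved in the last pictures.

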